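Put the mixed-up ingots back in their own metal trays and scrap the spoiled button

TASK

The ingots on this jeweller's bench have got into the wrong trays: drop the spoiled black casting button through the sprung flap into the green scrap box, and sort the ingots so that gold lies flat in the middle of the yellow tray, silver in the blue one and copper in the red one (one that is already home stays there). The metals must not mix or pick up bench dirt, so never let two ingots lie in one tray and never lay an ingot on the bare wood: use the pale soldering board as the resting place while you swap. Lay the ingots down, do not drop them, and leave the pitch bowl where it is.

Things in the scene. Friction and masses are not known exactly. Their poses are not given: they have to be found in the camera images.
- gold: Gold ingot, a solid yellow metal bar 56 mm long (x), 20 mm wide (y), 16 mm tall (z); origin at the centre of its underside. It starts lying flat in one of the three trays, one ingot to a tray. About 0.27 kg.
- silver: Silver ingot, a solid pale grey metal bar 56 mm long (x), 20 mm wide (y), 16 mm tall (z); origin at the centre of its underside. It starts lying flat in one of the three trays, one ingot to a tray. About 0.18 kg.
- copper: Copper ingot, a solid red-brown metal bar 56 mm long (x), 20 mm wide (y), 16 mm tall (z); origin at the centre of its underside. It starts lying flat in one of the three trays, one ingot to a tray. About 0.16 kg.
- button: Spoiled casting button, a blackened round lump 30 mm across and 20 mm tall with a thin sprue stub (10 mm across) rising from its middle to 32 mm; about 70 g. Origin at the centre of its underside, z up through the stub. It starts upright on the soldering board.
- tray_yellow: Yellow plastic tray, the home of the gold ingot: flat, fixed to the bench, 112 mm (x) by 124 mm (y), yellow rim 4 mm thick and 10 mm tall, floor 4 mm thick (dark felt, bordered in the tray's colour), so its floor lies 4 mm above the bench and the rim 6 mm above the floor. Origin at the centre of its underside, z up.
- tray_blue: Blue plastic tray, the home of the silver ingot: flat, fixed to the bench, 112 mm (x) by 124 mm (y), blue rim 4 mm thick and 10 mm tall, floor 4 mm thick (dark felt, bordered in the tray's colour), so its floor lies 4 mm above the bench and the rim 6 mm above the floor. Origin at the centre of its underside, z up.
- tray_red: Red plastic tray, the home of the copper ingot: flat, fixed to the bench, 112 mm (x) by 124 mm (y), red rim 4 mm thick and 10 mm tall, floor 4 mm thick (dark felt, bordered in the tray's colour), so its floor lies 4 mm above the bench and the rim 6 mm above the floor. Origin at the centre of its underside, z up.
- board: Pale ceramic soldering board with scorch marks, a plain slab 110 mm (x) by 120 mm (y), 12 mm thick, fixed to the bench; origin at the centre of its underside. It carries the button at the start and is otherwise free.
- slot (a point): Centre of the closed flap atop the fixed green scrap box (180 x 120 mm, 110 tall); z up. The flap, aluminium, flush in an opening 144 (x) by 72 (y), hinges on its +y edge (black line: free edge): 3 N at its middle swings it down inside, to 1.25 rad at most, then shut again. With fingertips (closing along x) 45 mm below the top, it stands open 1 rad and the button slides off it into the box.
- pitch_bowl: Pitch bowl, not to be disturbed: a heavy dark iron bowl of 120 mm diameter filled with greenish pitch, on a red-brown rubber ring, 81 mm tall in all; origin at the centre of its underside. It stands loose on the other side of the trays from the scrap box.
Things that resemble listed ones, but are neither listed nor needed, are in the scene too. Of the things like the copper, leave any that is purple; of the rest the larger one is meant. Of the things that look like the gold, take the one that is nearest to the robot's base at the start.

How it is judged:
At the end, for the whole second after the job is handed in: Gold lies flat in the yellow tray, silver in the blue and copper in the red, each with its centre within 20 mm of the tray's centre, on the floor and at rest; the button is at rest down inside the scrap box (more than 70 mm below its top) (horizontal distance between gold and tray_yellow below 0.02 m and z of gold in the frame of tray_yellow between 0.001 and 0.007 m and angle between each of gold, silver, copper's own z axis and vertical below 0.1 rad and linear speed of each of gold, silver, copper, button below 0.02 m/s and horizontal distance between silver and tray_blue below 0.02 m and z of silver in the frame of tray_blue between 0.001 and 0.007 m and horizontal distance between copper and tray_red below 0.02 m and z of copper in the frame of tray_red between 0.001 and 0.007 m and x of button in the frame of slot between -0.087 and 0.087 m and y of button in the frame of slot between -0.057 and 0.057 m and z of button in the frame of slot below -0.07 m); the robot touches nothing.
It fails at once if two ingots lay in the same tray ((horizontal distance between each of gold, silver and tray_yellow below 0.055 m and z of each of gold, silver in the frame of tray_yellow below 0.025 m) or (horizontal distance between each of gold, copper and tray_yellow below 0.055 m and z of each of gold, copper in the frame of tray_yellow below 0.025 m) or (horizontal distance between each of silver, copper and tray_yellow below 0.055 m and z of each of silver, copper in the frame of tray_yellow below 0.025 m) or (horizontal distance between each of gold, silver and tray_blue below 0.055 m and z of each of gold, silver in the frame of tray_blue below 0.025 m) or (horizontal distance between each of gold, copper and tray_blue below 0.055 m and z of each of gold, copper in the frame of tray_blue below 0.025 m) or (horizontal distance between each of silver, copper and tray_blue below 0.055 m and z of each of silver, copper in the frame of tray_blue below 0.025 m) or (horizontal distance between each of gold, silver and tray_red below 0.055 m and z of each of gold, silver in the frame of tray_red below 0.025 m) or (horizontal distance between each of gold, copper and tray_red below 0.055 m and z of each of gold, copper in the frame of tray_red below 0.025 m) or (horizontal distance between each of silver, copper and tray_red below 0.055 m and z of each of silver, copper in the frame of tray_red below 0.025 m)).
It fails at once if an ingot was laid on the bare bench (height (world z) of any of gold, silver, copper below 0.0022 m).
It fails at once if an ingot was dropped (fell free for over 25 mm) ((linear speed of gold above 0.7 m/s and contact force between gold and the fingers below 0.1 N) or (linear speed of silver above 0.7 m/s and contact force between silver and the fingers below 0.1 N) or (linear speed of copper above 0.7 m/s and contact force between copper and the fingers below 0.1 N)).
It fails at once if the pitch bowl was moved (over 15 mm) (distance of pitch_bowl from where it was at the start of the episode above 0.015 m).
It also fails if it takes over 136 s, if anything falls off the work surface, if the arm or the gripper's body presses on something with over 40 N, if the wrist force passes 120 N, or if a joint passes its speed limit or range.

ROBOT

A 6-joint arm with a two-finger parallel gripper is mounted at the origin on the work surface. World frame = base frame: x ahead of the robot, y to its left, z up, the work surface at z = 0. Lengths are in m, angles in rad, forces in N, time in s.
With the tool pointing down it reaches from about 0.3 to 0.775 m from the base axis. Payload 14.6 kg.
Tool frame: the origin (TCP) lies midway between the tips of the shut fingers; the grasp point (between the pads) lies 19 mm behind it (pinch_z is the distance from the TCP to the grasp point, in m); z points along the fingers, y is the line along which they close (so a half turn about z gives the same grasp; the last joint's range is limited). The gripper opens to 85 mm and grips with 20 to 120 N. Pads are 22 mm wide; open, the fingers measure 114 mm over their backs; the gripper's body (76 mm by 85 mm) begins 54 mm behind the grasp point. The pads swing forward as they close: fully open they stand 13 mm farther back than shut.
Start: joints at [1.157, 0.3, 1.521, -0, 1.321, -0.067], TCP at [0.187, 0.517, 0.231] pointing down, gripper open.
Joint ranges: [-3.03, 3.03], [-0.79, 2.21], [0.23, 2.52], [-1.04, 4.18], [0, 3.07], [-2.55, 2.55]. Speed limits (rad/s): [2.22, 2.22, 2.57, 3.14, 3.14, 3.14].

INTERFACE

Orientations are given as a rotation vector (axis times angle).
In Python, from bench import sense, camera, job_done, pinch_z gives the robot as it stands.
- The arm moves only by the shell command python3 -m jog 'ROWS' [FORCE]. ROWS is JSON, a list of rows, each a list of 3 entries, a list of its own where there are three numbers: the finger opening in m, from 0 to 0.0854, then the shift along the world's x, y, z in m, then the turn, a rotation vector about the world's x, y, z in units of 5 degrees (1.0 is 5 degrees). In form: [[hand, [dx, dy, dz], [wx, wy, wz]], ...]. A call has exactly 10 rows; each row is the pose to reach, as a shift and turn from the pose commanded when the call began; what a row does not reach only later rows make up. A row lasts 1/10 s, in which the tool goes at most 50 mm and 8.59 degrees, less where a joint would pass 70% of its speed; a pose out of reach is approached as far as the arm can. A call with a gripper value outside its range is refused whole. The fingers move at their own pace and stop on an object; FORCE is the grip in N (left out, the last holds). Time passes only in rows, so rows that repeat a pose let the fingers close, or fill a call up. It gives the time, the measured TCP pose, the force, the opening and the grip force at its end, in the units of the state.
- sense(): the state, without advancing time (a new reading comes with each control period).
- camera(name): name is "scene" or "side" or "wrist"; returns a dict with "color" (400x640x3 uint8, red, green, blue), "fovy" (degrees; the focal length in pixels is half the picture's height over the tangent of half this angle, whatever the lens; pixels are square), "cx", "cy" (the principal point, pixels), "k1" (the pictures are not rectified: a ray, as slopes to the right and down, at radius r is drawn at 1 + k1 r^2 times it, then the intrinsics apply), "xyz" and "orientation" of the camera in the world; the wrist camera has in their place "hand_eye" (4x4, takes a point from camera to tool coordinates, whose origin is the TCP and whose axes are the flange's). Camera axes: x right, y up, looking along -z (the intrinsics and any distortion apply to the point x, -y, -z); pixel columns grow to the right and rows downward; lengths in m; the calibration is good to about 2 mm. A picture is of the moment at which its call begins: read the wrist's pose just before it. There is no depth.
- job_done(): hands the job in; it is judged then, once.
The state is a dict: "time": time; "q": joint angles; "qd": joint speeds; "joint_efforts": joint torques, N m; "eef_pos": TCP position; "eef_rot": TCP orientation; "contact_force": force on the tool from outside, world axes, zero at the start; "moment": the same for the moment, N m; "opening": finger opening in m; "grip_force": force on a finger pad.
Only numpy, scipy, OpenCV 4.12 (cv2) and the standard library are available. Lean on these libraries where they do the work, as an engineer would, in place of code of your own. Each camera call takes 0.05 s, during which the arm holds its last target. There are 200 camera calls.

## Working session

There is one attempt and no reset: what is moved stays moved. The work goes in short steps, Python scripts to look and compute and a shell command to move; the robot and the scene stay as the last step left them, time stands still between calls to the robot, and variables do not carry over. Pictures are saved under pics/ and viewed, at most 14 in all, crops included, and the job is handed in when it is done.

```bash
ls; mkdir -p pics
cat > h.py <<'E'
import numpy as np,cv2
from scipy.spatial.transform import Rotation as R
from bench import sense,camera,job_done,pinch_z
def rot(o):
    o=np.array(o,float)
    return o if o.shape==(3,3) else (R.from_rotvec(o).as_matrix() if o.size==3 else R.from_quat(o).as_matrix())
def grab(name,fn=None):
    s=sense(); c=camera(name)
    f=200/np.tan(np.radians(c['fovy'])/2)
    if 'hand_eye' in c:
        T=np.eye(4);T[:3,:3]=rot(s['eef_rot']);T[:3,3]=s['eef_pos'];T=T@np.array(c['hand_eye'])
    else:
        T=np.eye(4);T[:3,:3]=rot(c['orientation']);T[:3,3]=c['xyz']
    if fn: cv2.imwrite('pics/'+fn+'.png',c['color'][:,:,::-1]); np.savez('pics/'+fn,T=T,f=f,cx=c['cx'],cy=c['cy'],k1=c['k1'],im=c['color'])
    return dict(T=T,f=f,cx=c['cx'],cy=c['cy'],k1=c['k1'],im=c['color'])
def load(fn): return dict(np.load('pics/'+fn+'.npz'))
def ray(d,u,v):
    p=np.array([(u-d['cx'])/d['f'],(v-d['cy'])/d['f']]);q=p.copy()
    for _ in range(20): q=p/(1+d['k1']*(q@q))
    r=d['T'][:3,:3]@np.array([q[0],-q[1],-1]); return d['T'][:3,3],r/np.linalg.norm(r)
def onz(d,u,v,z):
    o,r=ray(d,u,v); return o+r*(z-o[2])/r[2]
def tri(*obs):
    A=np.zeros((3,3));b=np.zeros(3)
    for d,u,v in obs:
        o,r=ray(d,u,v);P=np.eye(3)-np.outer(r,r);A+=P;b+=P@o
    x=np.linalg.solve(A,b); res=[np.linalg.norm(np.cross(x-ray(*o)[0],ray(*o)[1])) for o in obs]
    return x,res
def proj(d,p):
    q=np.linalg.inv(d['T'])@np.append(p,1); s=np.array([q[0],-q[1]])/-q[2]; s=s*(1+d['k1']*(s@s)); return s*d['f']+[d['cx'],d['cy']]
E
python3 - <<'E'
from h import *
s=sense();print({k:np.round(v,3) for k,v in s.items()},pinch_z)
for n in('scene','side','wrist'):
    d=grab(n,n+'0');print(n,d['T'].round(3).tolist(),d['f'],d['k1'])
E
```

```text
pics
{'time': np.float64(0.0), 'q': array([ 1.157,  0.3  ,  1.522,  0.   ,  1.321, -0.067]), 'qd': array([ 0.001, -0.   , -0.   ,  0.001, -0.002,  0.001]), 'joint_efforts': array([-1.0000e-03, -5.4350e+01, -3.6181e+01, -0.0000e+00,  4.0000e-03,
        0.0000e+00]), 'eef_pos': array([0.187, 0.517, 0.231]), 'eef_rot': array([-5.420e-01, -3.094e+00,  2.000e-03]), 'contact_force': array([ 0.328, -0.188,  0.526]), 'moment': array([0.012, 0.03 , 0.   ]), 'grip_force': np.float64(0.0), 'opening': np.float64(0.085)} 0.0187
scene [[-0.875, -0.383, 0.295, 0.883], [0.483, -0.705, 0.519, 0.582], [0.01, 0.597, 0.802, 0.98], [0.0, 0.0, 0.0, 1.0]] 497.67724187623014 -0.020654114552580077
side [[-0.729, 0.523, -0.441, 0.168], [-0.684, -0.546, 0.484, 0.444], [0.013, 0.655, 0.756, 0.77], [0.0, 0.0, 0.0, 1.0]] 387.83122884975165 -0.0862813338182904
wrist [[0.34, -0.9, -0.271, 0.119], [0.94, 0.326, 0.099, 0.542], [-0.001, -0.289, 0.957, 0.374], [0.0, 0.0, 0.0, 1.0]] 344.4776602644168 -0.0030815768035031546
```

View pics/scene0.png

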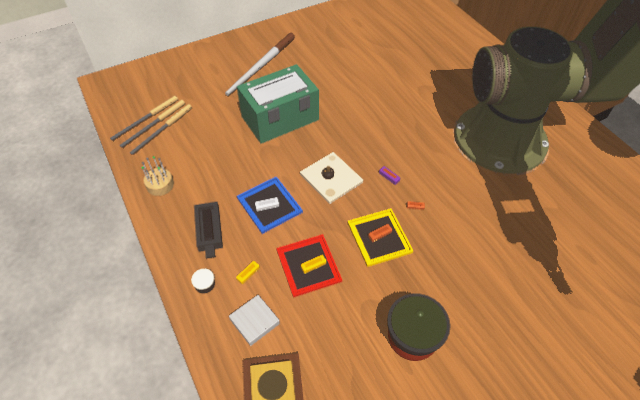

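View pics/side0.png

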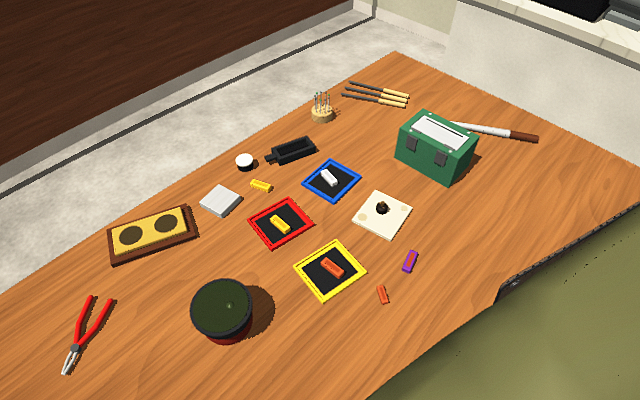

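Scene view: blue tray with silver (267,204), red tray with gold (314,264), yellow tray with copper (380,233), button on the board (328,172), flap (279,88), bowl (418,325). Decoys: the small copper and the purple bar near the base, and the gold bar on the wood. The side view agrees. I'll enlarge both.

Run:
```python
from h import *
for n,(x,y,w,h,k) in {'scene':(230,60,190,150,4),'side':(240,100,240,204,3)}.items():
    d=load(n+'0');cv2.imwrite(f'pics/{n}c.png',cv2.resize(d['im'][y:y+h,x:x+w,::-1],None,fx=k,fy=k,interpolation=cv2.INTER_CUBIC))
d=load('scene0');s=load('side0')
P=dict(silver=((267,204),(329,178)),gold=((314,264),(281,224)),copper=((380,233),(333,267)),button=((328,169),(382,206)),flap=((279,88),(440,132)),bowl=((418,322),(222,308)))
for k,(a,b) in P.items():
    x,r=tri((d,*a),(s,*b));print(k,x.round(3),np.round(r,4))
```

```text
silver [ 0.652 -0.094  0.008] [0.0006 0.0006]
gold [0.63  0.103 0.008] [0.0012 0.0012]
copper [0.457 0.104 0.008] [0.0015 0.0015]
button [ 0.479 -0.102  0.029] [0.0023 0.0023]
flap [ 0.489 -0.351  0.109] [0.0011 0.0011]
bowl [0.529 0.343 0.066] [0.0014 0.0014]
```

View pics/scenec.png

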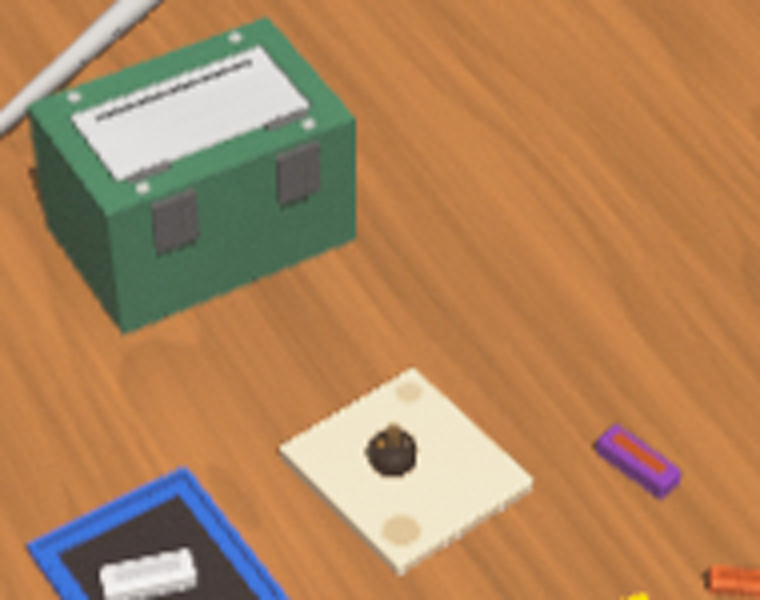

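View pics/sidec.png

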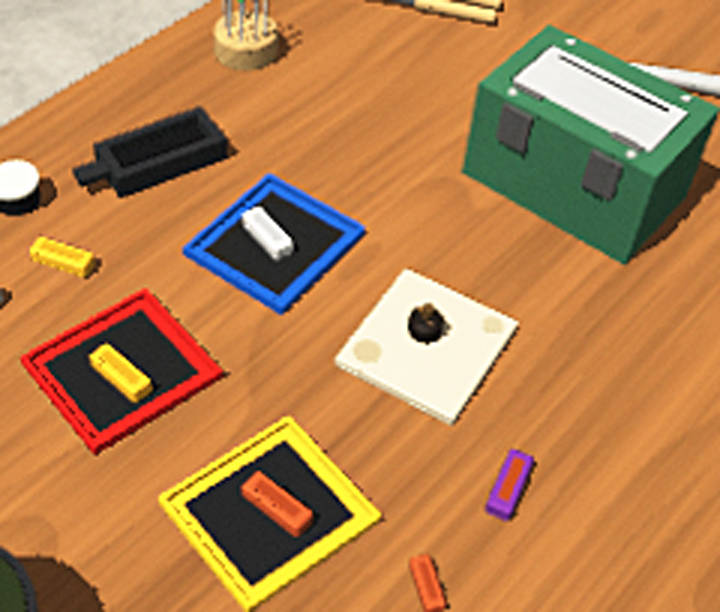

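Scene crop: button (391,452), board corners (414,368),(532,482),(400,566),(280,448), flap corners (72,115),(260,45),(310,105),(117,180). Side crop: all three trays with corners clearly visible. Next I compute poses and yaws.

```bash
python3 - <<'E'
from h import *
d=load('scene0');s=load('side0')
S=lambda x,y:(230+x/4,60+y/4); D=lambda x,y:(240+x/3,100+y/3)
def q(n,cam,f,pts,z):
    p=np.array([onz(cam,*f(*a),z) for a in pts])[:,:2]; c=p.mean(0)
    e=[p[(i+1)%len(p)]-p[i] for i in range(len(p))]
    print(n,c.round(3),[ (round(np.linalg.norm(v),3),round(np.degrees(np.arctan2(v[1],v[0])),1)) for v in e])
q('flap',d,S,[(72,115),(260,45),(310,105),(117,180)],.11)
q('board',d,S,[(414,368),(532,482),(400,566),(280,448)],.012)
q('yel',s,D,[(290,417),(382,517),(248,606),(158,498)],.01)
q('red',s,D,[(147,290),(225,373),(97,452),(22,358)],.01)
q('blu',s,D,[(269,176),(365,229),(283,312),(185,247)],.01)
for n,a in dict(yel=[(380,206),(411,243)],x=[]).items(): pass
E
python3 -m jog '[[0.0854,[0.05,-0.05,0.0],[0,0,-1.5]],[0.0854,[0.09,-0.10,0.0],[0,0,-3]],[0.0854,[0.13,-0.15,0.0],[0,0,-4.5]],[0.0854,[0.16,-0.2,0.0],[0,0,-6]],[0.0854,[0.2,-0.25,0.0],[0,0,-7.5]],[0.0854,[0.23,-0.3,0.0],[0,0,-9]],[0.0854,[0.26,-0.35,0.0],[0,0,-10.5]],[0.0854,[0.28,-0.4,0.0],[0,0,-12]],[0.0854,[0.29,-0.45,0.0],[0,0,-13]],[0.0854,[0.29,-0.5,0.0],[0,0,-14]]]' 40
```

```text
flap [ 0.492 -0.351] [(np.float64(0.14), np.float64(-178.1)), (np.float64(0.069), np.float64(91.1)), (np.float64(0.141), np.float64(2.0)), (np.float64(0.07), np.float64(-89.8))]
board [ 0.474 -0.093] [(np.float64(0.119), np.float64(98.6)), (np.float64(0.106), np.float64(9.4)), (np.float64(0.118), np.float64(-79.7)), (np.float64(0.109), np.float64(-170.3))]
yel [0.458 0.111] [(np.float64(0.112), np.float64(170.0)), (np.float64(0.122), np.float64(79.1)), (np.float64(0.11), np.float64(-8.7)), (np.float64(0.125), np.float64(-100.2))]
red [0.634 0.098] [(np.float64(0.112), np.float64(171.2)), (np.float64(0.124), np.float64(81.5)), (np.float64(0.114), np.float64(-9.1)), (np.float64(0.123), np.float64(-99.5))]
blu [ 0.64  -0.093] [(np.float64(0.11), np.float64(-175.0)), (np.float64(0.124), np.float64(95.7)), (np.float64(0.114), np.float64(2.5)), (np.float64(0.119), np.float64(-86.0))]
time: 1.15
eef_pos: [0.4558, 0.0999, 0.2311]
eef_rot: [-2.223, -2.22, 0.0]
contact_force: [1.0, -0.2, 0.2]
opening: 0.0858
grip_force: 0.0
```

```bash
python3 - <<'E'
from h import *
grab('wrist','w1');print(sense()['eef_pos'])
E
python3 -m jog '[[0.0854,[0,-0.04,0.0],[0,0,0]],[0.0854,[0.0,-0.08,0.0],[0,0,0]],[0.0854,[0.01,-0.12,0.0],[0,0,0]],[0.0854,[0.01,-0.16,0.0],[0,0,0]],[0.0854,[0.02,-0.2,0.0],[0,0,0]],[0.0854,[0.02,-0.2,0.0],[0,0,0]],[0.0854,[0.02,-0.2,0.0],[0,0,0]],[0.0854,[0.02,-0.2,0.0],[0,0,0]],[0.0854,[0.02,-0.2,0.0],[0,0,0]],[0.0854,[0.02,-0.2,0.0],[0,0,0]]]' 40
python3 - <<'E'
from h import *
grab('wrist','w2')
a=load('w1')['im'];b=load('w2')['im']
cv2.imwrite('pics/w12.png',cv2.resize(np.vstack([a,b])[:,:,::-1],(480,600),interpolation=cv2.INTER_AREA))
E
```

```text
[0.45686529 0.0941923  0.23104944]
time: 2.2
eef_pos: [0.4752, -0.0973, 0.2314]
eef_rot: [2.217, 2.225, 0.0]
contact_force: [-0.1, -0.3, -0.5]
opening: 0.0855
grip_force: 0.0
```

View pics/w12.png

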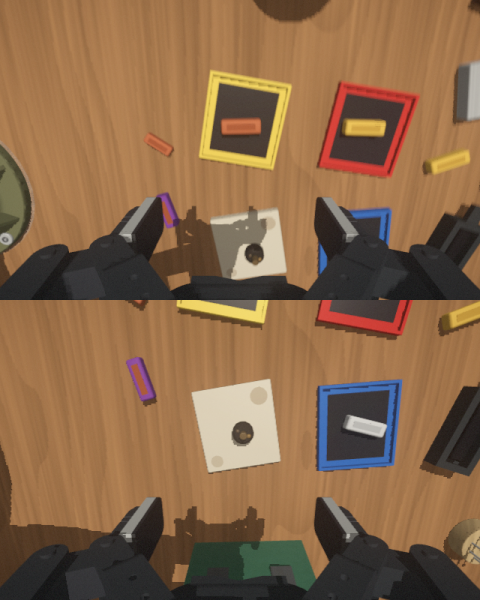

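Top image (w1): copper at full-res (321,169) in the yellow tray, gold at (485,171) in the red. Bottom image (w2): button (324,177), silver (487,168). I'll get precise outlines by colour.

```bash
cat > seg.py <<'E'
from h import *
def seg(d,box,lo,hi,z,name=''):
    x,y,w,h=box; hsv=cv2.cvtColor(d['im'],cv2.COLOR_RGB2HSV)[y:y+h,x:x+w]
    m=cv2.inRange(hsv,np.array(lo),np.array(hi))
    n,l,st,ce=cv2.connectedComponentsWithStats(m)
    i=1+np.argmax(st[1:,4]); m=(l==i).astype(np.uint8)
    c=max(cv2.findContours(m,0,1)[0],key=len)[:,0]+[x,y]
    P=np.array([onz(d,u,v,z)[:2] for u,v in c],np.float32)*1000
    r=cv2.minAreaRect(P); a=r[2]; w,h=r[1]
    if w<h: a+=90
    print(name,np.round(r[0],1),np.round(sorted(r[1]),1),'long axis deg',round((a+90)%180-90,1),'px',c.mean(0).round(1)); return r
E
python3 - <<'E'
from seg import *
a=load('w1');b=load('w2')
seg(a,(285,140,70,55),(3,110,120),(17,255,255),.020,'copper')
seg(a,(445,150,75,40),(20,110,120),(35,255,255),.020,'gold')
seg(b,(450,140,75,50),(0,0,150),(179,60,255),.020,'silver')
seg(b,(300,150,50,55),(0,0,0),(179,255,90),.010+.012,'button')
seg(a,(255,85,145,145),(22,110,120),(35,255,255),.01,'yel')
seg(a,(415,100,150,145),(0,130,100),(6,255,255),.01,'red')
seg(b,(415,95,130,140),(100,120,80),(125,255,255),.01,'blue')
seg(b,(245,95,135,140),(10,0,140),(35,70,255),.012,'board')
# heights by triangulation w1/w2/scene/side
d=load('scene0');s=load('side0')
for n,o in dict(button=((a,254*4/3,253*4/3),(b,324,177),(d,328,172.5),(s,382,208)),).items():print(n,tri(*o))
E
```

```text
copper [459.7 105.4] [22.1 54.5] long axis deg -0.1 px [321.2 168. ]
gold [631.7 102.9] [22.2 57.7] long axis deg -0.1 px [485.9 169.6]
silver [653.6 -92.1] [19.2 55.5] long axis deg -13.3 px [487.9 168. ]
button [ 481.8 -101.6] [28.2 29.8] long axis deg -89.8 px [323.4 176.6]
yel [463.2 107.9] [112.4 125.7] long axis deg 80.1 px [324.  159.2]
red [640.3  93.7] [115.5 125. ] long axis deg 80.8 px [489.1 172.1]
blue [646.6 -95.5] [113.2 124. ] long axis deg -85.3 px [477.4 165.7]
board [474.4 -96.5] [109.7 119.4] long axis deg -80.3 px [316.5 166.6]
button (array([ 0.4804659 , -0.10239129,  0.0195907 ]), [np.float64(0.0014580585204279203), np.float64(0.001959438263188695), np.float64(0.0009606260344428317), np.float64(0.002043293601786551)])
```

```bash
python3 -c "
from h import *
s=sense();print(s['eef_pos'],s['eef_rot'],s['qd'])"
python3 -m jog '[[0.06,[0.005,-0.004,-0.03],[0,0,0]],[0.06,[0.005,-0.004,-0.07],[0,0,0]],[0.06,[0.005,-0.004,-0.11],[0,0,0]],[0.06,[0.005,-0.004,-0.13],[0,0,0]],[0.06,[0.005,-0.004,-0.13],[0,0,0]],[0.06,[0.005,-0.004,-0.13],[0,0,0]],[0.06,[0.005,-0.004,-0.13],[0,0,0]],[0.06,[0.005,-0.004,-0.13],[0,0,0]],[0.06,[0.005,-0.004,-0.13],[0,0,0]],[0.06,[0.005,-0.004,-0.13],[0,0,0]]]' 40
python3 - <<'E'
from seg import *
s=sense();print(s['eef_pos'],s['eef_rot'],s['qd'].round(3))
d=grab('wrist','w3')
E
```

```text
[ 0.47519994 -0.09748259  0.23139879] [2.21754305e+00 2.22510102e+00 1.37654670e-04] [-0.00613751  0.00151273 -0.00061954 -0.00212888  0.00015158 -0.00106356]
time: 3.25
eef_pos: [0.4804, -0.1022, 0.1018]
eef_rot: [2.218, 2.223, 0.001]
contact_force: [0.1, 0.3, -1.1]
opening: 0.0597
grip_force: 0.0
[ 0.4803557  -0.10217036  0.10176392] [2.21845059e+00 2.22344860e+00 6.27193681e-04] [ 0.001  0.005  0.002  0.002 -0.001  0.002]
```

View pics/w3.png

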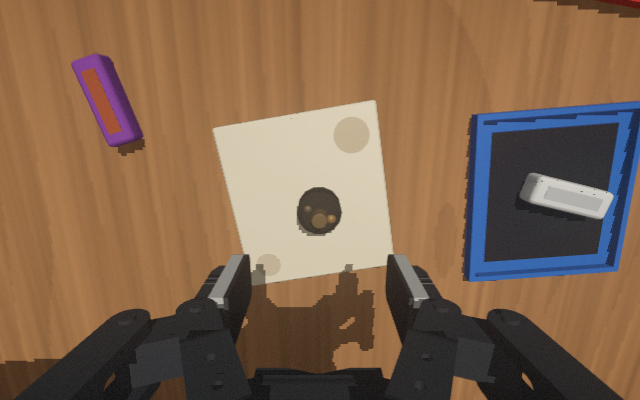

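Button at (319,211), centred between the fingers (x≈318). Silver lies inside the blue tray.

Run:
```python
from seg import *
b=load('w2');d=load('w3')
print(tri((d,319.5,211.5),(b,323.4,176.6)),onz(d,319.5,211.5,.022))
seg(d,(290,180,60,65),(0,0,0),(179,255,90),.022,'button')
seg(d,(515,165,100,60),(0,0,130),(179,60,255),.020,'silver')
seg(d,(455,90,184,200),(100,120,80),(125,255,255),.01,'blue')
seg(d,(200,90,200,195),(10,0,140),(35,70,255),.012,'board')
for n in(d,): print([onz(n,u,v,.012)[:2].round(3) for u,v in((213,128),(376,101),(393,264))])
```

```text
(array([ 0.48185921, -0.09930645,  0.02992255]), [np.float64(0.00029940372713637174), np.float64(0.0002994037271365111)]) [ 0.48220849 -0.10192308  0.022     ]
button [ 481.5 -101.5] [29.3 32.1] long axis deg -89.9 px [318.6 210.5]
silver [650.5 -91.5] [19.7 61.3] long axis deg -13.5 px [567.8 195.1]
blue [645.8 -95.6] [115.6 124.4] long axis deg -85.3 px [571.  192.1]
board [474.4 -96.4] [109.2 119.2] long axis deg -80.4 px [307.8 193. ]
[array([ 0.412, -0.047]), array([ 0.519, -0.03 ]), array([ 0.537, -0.146])]
```

Button is at (0.4815, -0.1015). Descend to TCP z≈0.016 and close.

```bash
python3 -m jog '[[0.06,[0.001,0.0,-0.03],[0,0,0]],[0.06,[0.001,0.0,-0.05],[0,0,0]],[0.06,[0.001,0.0,-0.07],[0,0,0]],[0.06,[0.001,0.0,-0.085],[0,0,0]],[0.06,[0.001,0.0,-0.085],[0,0,0]],[0.0,[0.001,0.0,-0.085],[0,0,0]],[0.0,[0.001,0.0,-0.085],[0,0,0]],[0.0,[0.001,0.0,-0.085],[0,0,0]],[0.0,[0.001,0.0,-0.085],[0,0,0]],[0.0,[0.001,0.0,-0.085],[0,0,0]]]' 40
```

```text
time: 4.3
eef_pos: [0.4818, -0.1023, 0.0175]
eef_rot: [2.218, 2.223, 0.001]
contact_force: [-1.5, -0.8, 4.9]
opening: 0.0281
grip_force: 39.1
```

```bash
python3 -m jog '[[0.0,[0,0,0.04],[0,0,0]],[0.0,[0,0,0.08],[0,0,0]],[0.0,[0,0,0.12],[0,0,0]],[0.0,[0,-0.0,0.16],[0,0,0]],[0.0,[0.0,-0.04,0.17],[0,0,0]],[0.0,[0,-0.08,0.17],[0,0,0]],[0.0,[0,-0.10,0.17],[0,0,0]],[0.0,[0,-0.10,0.17],[0,0,0]],[0.0,[0,-0.10,0.17],[0,0,0]],[0.0,[0,-0.10,0.17],[0,0,0]]]'
python3 - <<'E'
from seg import *
s=sense();print(s['eef_pos'],s['opening'],s['grip_force'],s['contact_force'])
d=grab('wrist','w4');
E
```

```text
time: 5.3
eef_pos: [0.4812, -0.2013, 0.1866]
eef_rot: [2.218, 2.225, 0.0]
contact_force: [-0.1, 0.4, -0.8]
opening: 0.0278
grip_force: 40.0
[ 0.48122307 -0.2013266   0.18656267] 0.027844920213197403 39.95245037600398 [-0.14942346  0.44337321 -0.81323757]
```

View pics/w4.png

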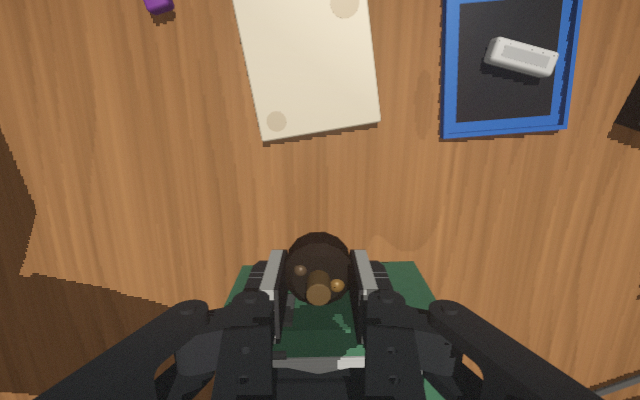

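Button is held upright at (318,265), and the box's near edge is at v≈262. Next: over the flap and down.

```bash
python3 -m jog '[[0.0,[0.003,-0.04,0.0],[0,0,0]],[0.0,[0.006,-0.08,0],[0,0,0]],[0.0,[0.009,-0.12,0],[0,0,0]],[0.0,[0.009,-0.151,0],[0,0,0]],[0.0,[0.009,-0.151,0],[0,0,0]],[0.0,[0.009,-0.151,-0.03],[0,0,0]],[0.0,[0.009,-0.151,-0.05],[0,0,0]],[0.0,[0.009,-0.151,-0.065],[0,0,0]],[0.0,[0.009,-0.151,-0.065],[0,0,0]],[0.0,[0.009,-0.151,-0.065],[0,0,0]]]'
python3 -m jog '[[0.0,[0,0,-0.012],[0,0,0]],[0.0,[0,0,-0.024],[0,0,0]],[0.0,[0,0,-0.036],[0,0,0]],[0.0,[0,0,-0.048],[0,0,0]],[0.0,[0,0,-0.06],[0,0,0]],[0.0,[0,0,-0.06],[0,0,0]],[0.0,[0,0,-0.06],[0,0,0]],[0.0,[0,0,-0.06],[0,0,0]],[0.0,[0,0,-0.06],[0,0,0]],[0.0,[0,0,-0.06],[0,0,0]]]'
```

```text
time: 6.35
eef_pos: [0.4906, -0.3528, 0.1221]
eef_rot: [2.218, 2.224, 0.0]
contact_force: [0.1, 0.7, 0.0]
opening: 0.028
grip_force: 39.9
time: 7.35
eef_pos: [0.4903, -0.3532, 0.0616]
eef_rot: [2.219, 2.224, -0.0]
contact_force: [-0.5, -2.2, -0.6]
opening: 0.0281
grip_force: 39.9
```

```bash
python3 -m jog '[[0.06,[0,0,-0.003],[0,0,0]],[0.06,[0,0,-0.006],[0,0,0]],[0.06,[0,0,-0.006],[0,0,0]],[0.06,[0,0,-0.006],[0,0,0]],[0.06,[0,0,-0.006],[0,0,0]],[0.06,[0,0,-0.006],[0,0,0]],[0.06,[0,0,-0.006],[0,0,0]],[0.06,[0,0,-0.006],[0,0,0]],[0.06,[0,0,-0.006],[0,0,0]],[0.06,[0,0,-0.006],[0,0,0]]]'
python3 - <<'E'
from seg import *
a=grab('wrist','w5')['im'];b=grab('side','s5')['im'];c=grab('scene','c5')['im']
cv2.imwrite('pics/v5.png',np.vstack([a[150:,120:520],cv2.resize(b[90:200,380:500],(400,330)),])[:,:,::-1])
E
```

```text
time: 8.35
eef_pos: [0.4902, -0.3531, 0.0553]
eef_rot: [-2.219, -2.224, 0.0]
contact_force: [0.5, -4.4, -0.6]
opening: 0.06
grip_force: 1.4
```

View pics/v5.png

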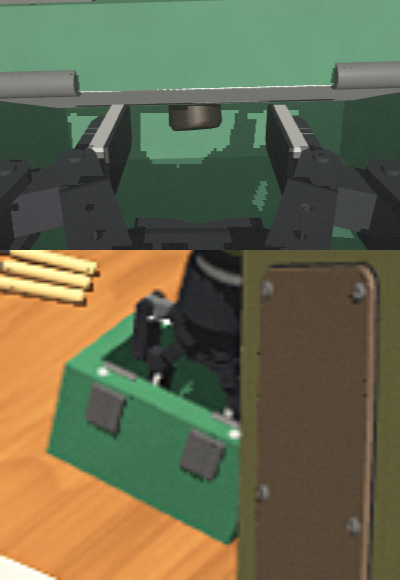

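```bash
python3 -m jog '[[0.07,[0,0,-0.003],[0,0,0]],[0.07,[0,0,-0.003],[0,0,0]],[0.07,[0,0,-0.003],[0,0,0]],[0.07,[0,0,-0.003],[0,0,0]],[0.07,[0,0,-0.003],[0,0,0]],[0.07,[0,0,-0.003],[0,0,0]],[0.07,[0,0,-0.003],[0,0,0]],[0.07,[0,0,-0.003],[0,0,0]],[0.07,[0,0,-0.003],[0,0,0]],[0.07,[0,0,-0.003],[0,0,0]]]'
python3 - <<'E'
from seg import *
a=grab('wrist','w6')['im']
cv2.imwrite('pics/v6.png',cv2.resize(a[220:320,220:420],(800,400))[:,:,::-1])
d=load('w6');print(proj(d,[.49,-.353,.06]),proj(d,[.49,-.353,.02]),proj(d,[.49,-.30,.01]),proj(d,[.49,-.315,.11]),proj(d,[.49,-.335,.08]))
E
```

```text
time: 9.5
eef_pos: [0.4902, -0.3531, 0.0523]
eef_rot: [-2.219, -2.224, -0.0]
contact_force: [2.2, -1.9, 0.9]
opening: 0.07
grip_force: 1.4
[315.91432469 273.86562584] [316.2925116  238.60828239] [316.39401402 138.81909435] [314.92875322 236.31992356] [315.62719143 256.08355905]
```

View pics/v6.png

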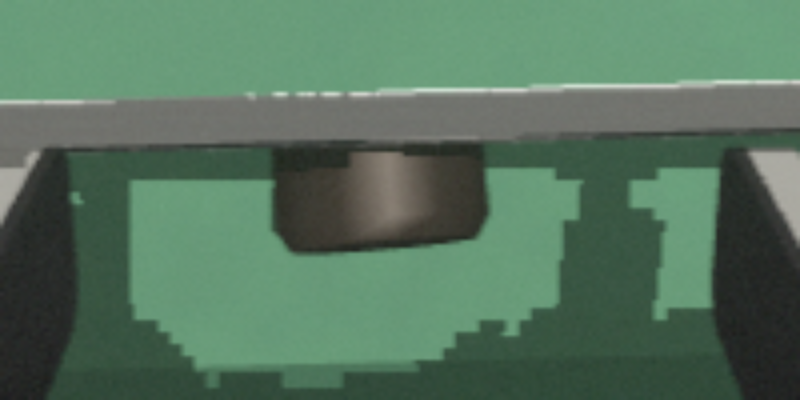

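The button (about 52 px wide, so deep) lies on the box floor near y≈-0.375. Withdraw and head for the gold.

```bash
python3 -m jog '[[0.07,[0,0,0.02],[0,0,0]],[0.07,[0,0,0.05],[0,0,0]],[0.07,[0,0,0.08],[0,0,0]],[0.07,[0,0,0.11],[0,0,0]],[0.07,[0,0,0.14],[0,0,0]],[0.07,[0.01,0.03,0.16],[0,0,1.5]],[0.07,[0.03,0.07,0.16],[0,0,3]],[0.07,[0.04,0.11,0.16],[0,0,4.5]],[0.07,[0.05,0.15,0.16],[0,0,6]],[0.07,[0.06,0.19,0.16],[0,0,7.5]]]'
python3 -m jog '[[0.07,[0.01,0.04,0],[0,0,1.5]],[0.07,[0.02,0.08,0],[0,0,3]],[0.07,[0.03,0.12,0],[0,0,4.5]],[0.07,[0.05,0.16,0],[0,0,6]],[0.07,[0.06,0.2,0],[0,0,7.5]],[0.07,[0.07,0.23,0],[0,0,9]],[0.07,[0.08,0.26,0],[0,0,10.5]],[0.07,[0.08,0.26,0],[0,0,10.5]],[0.07,[0.08,0.26,0],[0,0,10.5]],[0.07,[0.08,0.26,0],[0,0,10.5]]]'
python3 - <<'E'
from seg import *
s=sense();print(s['eef_pos'],s['eef_rot'],s['q'].round(2)); M=rot(s['eef_rot']);print('tool y deg',np.degrees(np.arctan2(M[1,1],M[0,1])))
a=grab('wrist','w7')
E
```

```text
time: 10.55
eef_pos: [0.5499, -0.1612, 0.2119]
eef_rot: [-1.378, -2.821, -0.0]
contact_force: [0.2, -0.1, 0.7]
opening: 0.0702
grip_force: 0.0
time: 11.55
eef_pos: [0.6298, 0.0962, 0.2121]
eef_rot: [0.001, -3.141, 0.0]
contact_force: [-0.1, 0.4, 1.0]
opening: 0.0702
grip_force: 0.0
[0.62983354 0.09615315 0.21206084] [ 5.19949162e-04 -3.14067875e+00  2.06292995e-04] [ 0.09  0.51  1.27 -0.    1.36 -1.48]
tool y deg 90.01897442513065
```

View pics/w7.png

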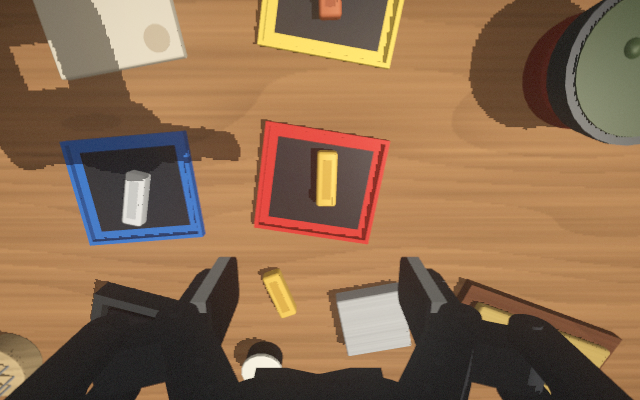

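Gold at (326,179), silver (136,198), red tray corners (265,122),(389,142),(368,242),(254,225).

Run:
```python
from seg import *
a=load('w7');w1=load('w1')
g=seg(a,(305,140,45,75),(20,110,120),(35,255,255),.020,'gold')
seg(a,(245,115,150,135),(0,130,100),(6,255,255),.01,'red')
seg(a,(55,125,155,125),(100,120,60),(125,255,255),.01,'blue')
seg(a,(115,165,40,65),(0,0,130),(179,60,255),.020,'silver')
print(tri((a,326.5,179),(w1,485.9,169.6)))
c=[onz(a,u,v,.01)[:2] for u,v in((265,122),(389,142),(368,242),(254,225))];print(np.mean(c,0))
```

```text
gold [632.2 104.3] [19.6 54.9] long axis deg -0.1 px [326.5 178.3]
red [641.2  96.5] [112.9 124.8] long axis deg 80.9 px [318.6 181.4]
blue [647. -94.] [111.7 126.8] long axis deg -85.3 px [135.3 186.3]
silver [653.  -89.1] [24.4 57.8] long axis deg -13.4 px [136.  197.9]
(array([0.63202362, 0.10348997, 0.02048843]), [np.float64(0.0006342813838372968), np.float64(0.0006342813838374396)])
[0.64114306 0.09668621]
```

```bash
python3 -m jog '[[0.05,[0.002,0.008,-0.04],[0,0,0]],[0.05,[0.002,0.008,-0.08],[0,0,0]],[0.05,[0.002,0.008,-0.12],[0,0,0]],[0.05,[0.002,0.008,-0.15],[0,0,0]],[0.05,[0.002,0.008,-0.17],[0,0,0]],[0.05,[0.002,0.008,-0.17],[0,0,0]],[0.05,[0.002,0.008,-0.18],[0,0,0]],[0.05,[0.002,0.008,-0.19],[0,0,0]],[0.05,[0.002,0.008,-0.2],[0,0,0]],[0.05,[0.002,0.008,-0.203],[0,0,0]]]' 60
python3 -m jog '[[0.05,[0,0,0],[0,0,0]],[0.03,[0,0,-0.001],[0,0,0]],[0.02,[0,0,-0.001],[0,0,0]],[0.0,[0,0,-0.001],[0,0,0]],[0.0,[0,0,-0.001],[0,0,0]],[0.0,[0,0,-0.001],[0,0,0]],[0.0,[0,0,-0.001],[0,0,0]],[0.0,[0,0,-0.001],[0,0,0]],[0.0,[0,0,-0.001],[0,0,0]],[0.0,[0,0,-0.001],[0,0,0]]]' 60
```

```text
time: 12.6
eef_pos: [0.6318, 0.1048, 0.0082]
eef_rot: [0.003, -3.14, 0.0]
contact_force: [0.2, 0.1, -0.9]
opening: 0.0501
grip_force: 0.0
time: 13.6
eef_pos: [0.6325, 0.1049, 0.0089]
eef_rot: [-0.004, 3.141, 0.0]
contact_force: [-1.6, 0.3, 6.0]
opening: 0.0181
grip_force: 59.9
```

```bash
python3 -m jog '[[0.0,[0,0,0.02],[0,0,0]],[0.0,[0,0,0.05],[0,0,0]],[0.0,[0,0,0.08],[0,0,0]],[0.0,[-0.02,-0.03,0.09],[0,0,0]],[0.0,[-0.05,-0.06,0.09],[0,0,0]],[0.0,[-0.08,-0.1,0.09],[0,0,0]],[0.0,[-0.1,-0.13,0.09],[0,0,0]],[0.0,[-0.13,-0.17,0.09],[0,0,0]],[0.0,[-0.158,-0.2,0.09],[0,0,0]],[0.0,[-0.158,-0.2,0.09],[0,0,0]]]'
python3 -m jog '[[0.0,[0,0,-0.01],[0,0,0]],[0.0,[0,0,-0.03],[0,0,0]],[0.0,[0,0,-0.05],[0,0,0]],[0.0,[0,0,-0.06],[0,0,0]],[0.0,[0,0,-0.065],[0,0,0]],[0.0,[0,0,-0.07],[0,0,0]],[0.0,[0,0,-0.075],[0,0,0]],[0.0,[0,0,-0.077],[0,0,0]],[0.0,[0,0,-0.077],[0,0,0]],[0.0,[0,0,-0.077],[0,0,0]]]'
```

```text
time: 14.6
eef_pos: [0.4714, -0.0976, 0.0979]
eef_rot: [-0.002, -3.14, 0.0]
contact_force: [0.9, 0.5, -3.1]
opening: 0.0179
grip_force: 59.3
time: 15.6
eef_pos: [0.4744, -0.0952, 0.0216]
eef_rot: [-0.003, 3.141, -0.0]
contact_force: [0.2, 0.4, -3.2]
opening: 0.0179
grip_force: 59.2
```

```bash
python3 -m jog '[[0.0,[0,0,-0.001],[0,0,0]],[0.0,[0,0,-0.002],[0,0,0]],[0.0,[0,0,-0.003],[0,0,0]],[0.0,[0,0,-0.004],[0,0,0]],[0.0,[0,0,-0.005],[0,0,0]],[0.0,[0,0,-0.005],[0,0,0]],[0.0,[0,0,-0.005],[0,0,0]],[0.0,[0,0,-0.005],[0,0,0]],[0.0,[0,0,-0.005],[0,0,0]],[0.0,[0,0,-0.005],[0,0,0]]]'
```

```text
time: 16.6
eef_pos: [0.4742, -0.0951, 0.0169]
eef_rot: [-0.004, 3.142, -0.0]
contact_force: [-5.0, 0.8, 9.1]
opening: 0.0185
grip_force: 60.7
```

Contact (9 N). Release, lift, go over the copper.

```bash
python3 -m jog '[[0.03,[0,0,0],[0,0,0]],[0.05,[0,0,0],[0,0,0]],[0.05,[0,0,0],[0,0,0]],[0.05,[0,0,0.01],[0,0,0]],[0.05,[0,0,0.05],[0,0,0]],[0.05,[0,0,0.1],[0,0,0]],[0.05,[0,0.04,0.13],[0,0,0]],[0.05,[-0.01,0.08,0.15],[0,0,0]],[0.05,[-0.01,0.12,0.15],[0,0,0]],[0.05,[-0.015,0.16,0.15],[0,0,0]]]'
python3 -m jog '[[0.05,[0,0.04,0],[0,0,0]],[0.05,[0,0.04,0],[0,0,0]],[0.05,[0,0.04,0],[0,0,0]],[0.05,[0,0.04,0],[0,0,0]],[0.05,[0,0.04,0],[0,0,0]],[0.05,[0,0.04,0],[0,0,0]],[0.05,[0,0.04,0],[0,0,0]],[0.05,[0,0.04,0],[0,0,0]],[0.05,[0,0.04,0],[0,0,0]],[0.05,[0,0.04,0],[0,0,0]]]'
python3 - <<'E'
from seg import *
print(sense()['eef_pos'])
a=grab('wrist','w8')
try:
    seg(a,(290,110,80,120),(3,110,120),(17,255,255),.020,'copper')
    seg(a,(220,80,200,180),(22,110,120),(35,255,255),.01,'yel')
except Exception as e: print(e)
E
```

```text
time: 17.6
eef_pos: [0.4593, 0.0663, 0.1679]
eef_rot: [-0.003, 3.139, 0.0]
contact_force: [1.2, -0.2, 0.6]
opening: 0.0503
grip_force: 0.0
time: 18.6
eef_pos: [0.4592, 0.1048, 0.1663]
eef_rot: [0.003, -3.142, 0.0]
contact_force: [0.1, -0.5, 0.2]
opening: 0.0499
grip_force: 0.0
[0.45919056 0.10483964 0.16626806]
copper [458.7 105.6] [19.7 55.3] long axis deg 1.4 px [319.5 185.9]
yel [462.8 110.1] [112.5 124.8] long axis deg 80.3 px [323.7 183.4]
```

View pics/w8.png

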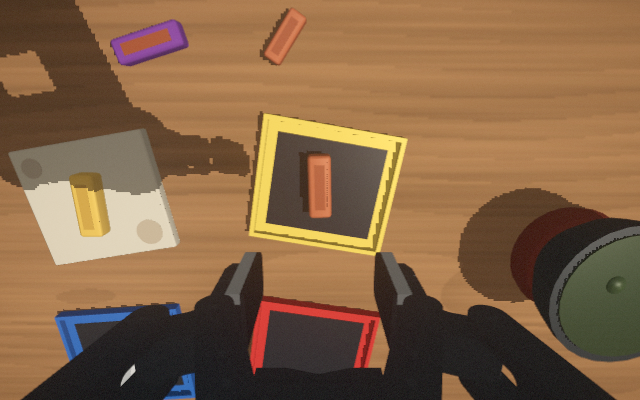

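Copper is at (319,186) in the yellow tray, gold rests flat on the board at (90,205), and the red tray is empty. Grasp the copper.

```bash
python3 -m jog '[[0.05,[0,0.001,-0.04],[0,0,0]],[0.05,[0,0.001,-0.08],[0,0,0]],[0.05,[0,0.001,-0.12],[0,0,0]],[0.05,[0,0.001,-0.13],[0,0,0]],[0.05,[0,0.001,-0.14],[0,0,0]],[0.05,[0,0.001,-0.15],[0,0,0]],[0.05,[0,0.001,-0.155],[0,0,0]],[0.05,[0,0.001,-0.157],[0,0,0]],[0.05,[0,0.001,-0.157],[0,0,0]],[0.05,[0,0.001,-0.157],[0,0,0]]]' 60
python3 -m jog '[[0.03,[0,0,0],[0,0,0]],[0.02,[0,0,0],[0,0,0]],[0.0,[0,0,0],[0,0,0]],[0.0,[0,0,0],[0,0,0]],[0.0,[0,0,0],[0,0,0]],[0.0,[0,0,0],[0,0,0]],[0.0,[0,0,0],[0,0,0]],[0.0,[0,0,0.02],[0,0,0]],[0.0,[0,0,0.05],[0,0,0]],[0.0,[0,0,0.09],[0,0,0]]]' 60
```

```text
time: 19.65
eef_pos: [0.4595, 0.1059, 0.0098]
eef_rot: [-0.004, 3.141, 0.0]
contact_force: [0.1, 0.9, -0.6]
opening: 0.0499
grip_force: 0.0
time: 20.65
eef_pos: [0.4582, 0.1057, 0.0993]
eef_rot: [0.004, -3.139, 0.001]
contact_force: [1.2, 0.7, -1.9]
opening: 0.0182
grip_force: 59.0
```

```bash
python3 -m jog '[[0.0,[0.03,0,0],[0,0,0]],[0.0,[0.07,0,0],[0,0,0]],[0.0,[0.11,-0.004,0],[0,0,0]],[0.0,[0.15,-0.008,0],[0,0,0]],[0.0,[0.183,-0.009,0],[0,0,0]],[0.0,[0.183,-0.009,0],[0,0,0]],[0.0,[0.183,-0.009,0],[0,0,0]],[0.0,[0.183,-0.009,-0.02],[0,0,0]],[0.0,[0.183,-0.009,-0.05],[0,0,0]],[0.0,[0.183,-0.009,-0.07],[0,0,0]]]'
python3 -m jog '[[0.0,[0,0,-0.004],[0,0,0]],[0.0,[0,0,-0.008],[0,0,0]],[0.0,[0,0,-0.012],[0,0,0]],[0.0,[0,0,-0.015],[0,0,0]],[0.0,[0,0,-0.017],[0,0,0]],[0.0,[0,0,-0.019],[0,0,0]],[0.0,[0,0,-0.02],[0,0,0]],[0.0,[0,0,-0.021],[0,0,0]],[0.0,[0,0,-0.021],[0,0,0]],[0.0,[0,0,-0.021],[0,0,0]]]'
```

```text
time: 21.65
eef_pos: [0.6406, 0.097, 0.0278]
eef_rot: [0.004, -3.14, 0.0]
contact_force: [-0.1, -0.1, -2.2]
opening: 0.0183
grip_force: 59.0
time: 22.65
eef_pos: [0.6423, 0.0969, 0.0098]
eef_rot: [-0.004, 3.141, -0.0]
contact_force: [-9.1, -1.2, 14.2]
opening: 0.0181
grip_force: 60.9
```

```bash
python3 -m jog '[[0.03,[0,0,0.001],[0,0,0]],[0.05,[0,0,0.001],[0,0,0]],[0.05,[0,0,0.001],[0,0,0]],[0.05,[0,0,0.01],[0,0,0]],[0.05,[0,0,0.05],[0,0,0]],[0.05,[0,0,0.1],[0,0,0]],[0.05,[-0.03,-0.03,0.12],[0,0,0]],[0.05,[-0.06,-0.06,0.12],[0,0,0]],[0.05,[-0.09,-0.1,0.12],[0,0,0]],[0.05,[-0.12,-0.13,0.12],[0,0,0]]]'
python3 -m jog '[[0.05,[-0.025,-0.03,0],[0,0,0]],[0.05,[-0.047,-0.062,0],[0,0,0]],[0.05,[-0.047,-0.062,0],[0,0,0]],[0.05,[-0.047,-0.062,0],[0,0,0]],[0.05,[-0.047,-0.062,0],[0,0,0]],[0.05,[-0.047,-0.062,0],[0,0,0]],[0.05,[-0.047,-0.062,0],[0,0,0]],[0.05,[-0.047,-0.062,0],[0,0,0]],[0.05,[-0.047,-0.062,0],[0,0,0]],[0.05,[-0.047,-0.062,0],[0,0,0]]]'
python3 - <<'E'
from seg import *
print(sense()['eef_pos'])
a=grab('wrist','w9')
seg(a,(290,110,80,130),(18,120,60),(35,255,255),.028,'gold')
print(proj(a,[.474,-.095,.028]))
cv2.imwrite('pics/w9.png',a['im'][:,:,::-1])
E
```

```text
time: 23.65
eef_pos: [0.5209, -0.0346, 0.129]
eef_rot: [-0.003, 3.141, -0.001]
contact_force: [0.2, -0.4, -0.4]
opening: 0.0499
grip_force: 0.0
time: 24.65
eef_pos: [0.4752, -0.095, 0.1282]
eef_rot: [0.004, -3.142, 0.0]
contact_force: [-0.0, 0.2, 1.1]
opening: 0.0497
grip_force: 0.0
[ 0.47522711 -0.09502896  0.12824137]
gold [473.3 -95.7] [19.1 56.8] long axis deg -0.5 px [317.8 199.2]
[318.84551572 201.05767402]
```

View pics/w9.png

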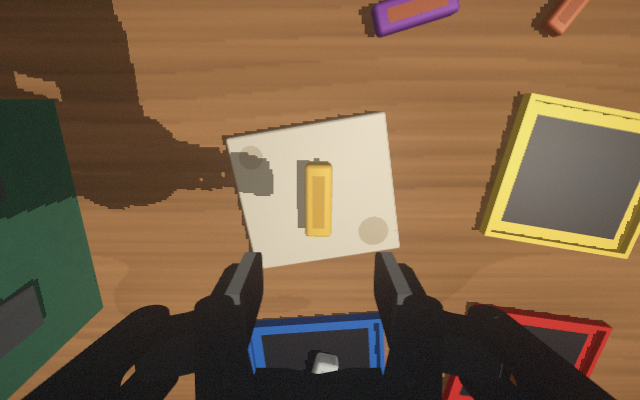

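Gold lies at (318,200) on the board, centred between the fingers, and the yellow tray is empty. Grasp it and carry it to yellow (0.462, 0.110).

```bash
python3 -m jog '[[0.05,[-0.001,0,-0.04],[0,0,0]],[0.05,[-0.001,0,-0.07],[0,0,0]],[0.05,[-0.001,0,-0.09],[0,0,0]],[0.05,[-0.001,0,-0.1],[0,0,0]],[0.05,[-0.001,0,-0.105],[0,0,0]],[0.05,[-0.001,0,-0.11],[0,0,0]],[0.05,[-0.001,0,-0.111],[0,0,0]],[0.05,[-0.001,0,-0.111],[0,0,0]],[0.05,[-0.001,0,-0.111],[0,0,0]],[0.05,[-0.001,0,-0.111],[0,0,0]]]' 60
python3 -m jog '[[0.03,[0,0,0],[0,0,0]],[0.02,[0,0,0],[0,0,0]],[0.0,[0,0,0],[0,0,0]],[0.0,[0,0,0],[0,0,0]],[0.0,[0,0,0],[0,0,0]],[0.0,[0,0,0],[0,0,0]],[0.0,[0,0,0],[0,0,0]],[0.0,[0,0,0.02],[0,0,0]],[0.0,[0,0,0.05],[0,0,0]],[0.0,[0,0,0.08],[0,0,0]]]' 60
python3 -m jog '[[0.0,[0,0.03,0],[0,0,0]],[0.0,[0,0.07,0],[0,0,0]],[0.0,[-0.01,0.11,0],[0,0,0]],[0.0,[-0.01,0.15,0],[0,0,0]],[0.0,[-0.012,0.19,0],[0,0,0]],[0.0,[-0.012,0.205,0],[0,0,0]],[0.0,[-0.012,0.205,0],[0,0,0]],[0.0,[-0.012,0.205,0],[0,0,0]],[0.0,[-0.012,0.205,-0.03],[0,0,0]],[0.0,[-0.012,0.205,-0.06],[0,0,0]]]'
```

```text
time: 25.7
eef_pos: [0.4744, -0.0952, 0.0177]
eef_rot: [-0.004, 3.141, -0.0]
contact_force: [0.0, 0.1, 0.4]
opening: 0.0497
grip_force: 0.0
time: 26.7
eef_pos: [0.4736, -0.095, 0.0978]
eef_rot: [0.004, -3.14, -0.001]
contact_force: [0.3, -0.6, -3.0]
opening: 0.0182
grip_force: 59.5
time: 27.7
eef_pos: [0.4627, 0.1088, 0.037]
eef_rot: [-0.001, 3.14, 0.0]
contact_force: [0.2, -0.1, -2.5]
opening: 0.0181
grip_force: 59.7
```

```bash
python3 -m jog '[[0.0,[0,0,-0.008],[0,0,0]],[0.0,[0,0,-0.014],[0,0,0]],[0.0,[0,0,-0.02],[0,0,0]],[0.0,[0,0,-0.023],[0,0,0]],[0.0,[0,0,-0.026],[0,0,0]],[0.0,[0,0,-0.027],[0,0,0]],[0.0,[0,0,-0.028],[0,0,0]],[0.0,[0,0,-0.029],[0,0,0]],[0.0,[0,0,-0.029],[0,0,0]],[0.0,[0,0,-0.029],[0,0,0]]]'
```

```text
time: 28.7
eef_pos: [0.4624, 0.1099, 0.0096]
eef_rot: [-0.004, 3.141, 0.0]
contact_force: [-8.3, -1.7, 18.1]
opening: 0.0181
grip_force: 62.3
```

Contact. Release, lift clear and check everything.

```bash
python3 -m jog '[[0.03,[0,0,0.001],[0,0,0]],[0.05,[0,0,0.001],[0,0,0]],[0.05,[0,0,0.001],[0,0,0]],[0.05,[0,0,0.01],[0,0,0]],[0.05,[0,0,0.05],[0,0,0]],[0.05,[0,0,0.1],[0,0,0]],[0.05,[0.03,0,0.14],[0,0,0]],[0.05,[0.07,0,0.17],[0,0,0]],[0.05,[0.11,0,0.2],[0,0,0]],[0.05,[0.11,0,0.2],[0,0,0]]]'
python3 -m jog '[[0.05,[0,-0.02,0],[0,0,0]],[0.05,[0,-0.04,0],[0,0,0]],[0.05,[0,-0.05,0],[0,0,0]],[0.05,[0,-0.05,0],[0,0,0]],[0.05,[0,-0.05,0],[0,0,0]],[0.05,[0,-0.05,0],[0,0,0]],[0.05,[0,-0.05,0],[0,0,0]],[0.05,[0,-0.05,0],[0,0,0]],[0.05,[0,-0.05,0],[0,0,0]],[0.05,[0,-0.05,0],[0,0,0]]]'
python3 - <<'E'
from seg import *
print(sense()['eef_pos'],sense()['contact_force'])
a=grab('wrist','w10')
for n,p in dict(yel=[.4625,.110,.02],red=[.641,.0965,.02],blue=[.6465,-.095,.02]).items(): print(n,proj(a,p).round())
E
```

```text
time: 29.7
eef_pos: [0.5766, 0.1097, 0.2133]
eef_rot: [-0.002, 3.133, 0.001]
contact_force: [-0.8, -0.1, -0.5]
opening: 0.0501
grip_force: 0.0
time: 30.7
eef_pos: [0.5722, 0.06, 0.2082]
eef_rot: [0.004, -3.141, 0.0]
contact_force: [0.4, -0.3, 0.0]
opening: 0.0498
grip_force: 0.0
[0.57215202 0.05999999 0.20821895] [ 0.43735805 -0.34172638  0.01103887]
yel [375.  56.]
red [354. 242.]
blue [170. 246.]
```

View pics/w10.png

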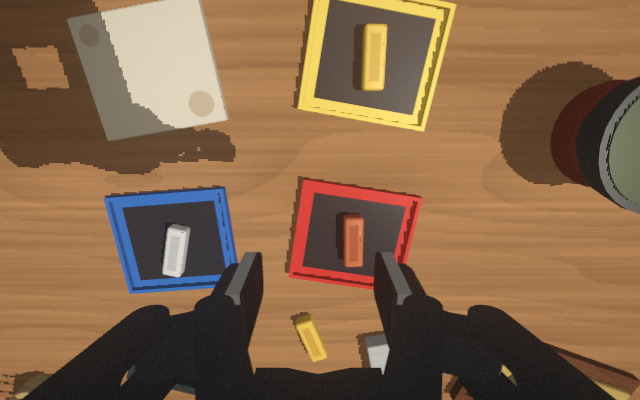

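Gold (374,57) is in yellow and copper (353,240) in red, both at the tray centres. Silver (176,251) is about 8 mm from blue's centre. The board is empty and the robot touches nothing.

```bash
python3 -c "
from bench import job_done
print(job_done())"
```

```text
the job is handed in; nothing more can be done
None
```

The job is handed in, with no verdict returned: the button is in the scrap box, gold and copper lie centred in the yellow and red trays, and silver was left in blue about 8 mm off centre.

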